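# Bolt the tilting cradle and snap the hood cover onto the junction box

### The job

Close the junction box that sits in the tilting cradle: first slide the cradle's barrel bolt fully home through its keeper eye so that the cradle cannot rock, then set the longer of the two loose grey hood covers on the box and press it straight down through its snap until it sits fully home. Do not let go: the program finishes with the gripper still on the closed cover, pressing it down firmly with about 10 N. Leave the shorter cover where it lies.

Things in the scene. Friction and masses are not known exactly. Their poses are not given: they have to be found in the camera images.
- fixture: Tilting assembly cradle, fixed to the bench: aluminium base plate 185 x 168 x 10 mm, two steel posts (56 mm high) that carry the cradle's pivot, a barrel bolt along the front. Origin: on the bench, midway between the posts, under the box; x to the back (the bolt is in front), y to the left, along pivot and bolt, z up.
- cradle (a joint): Tilt of the cradle about its pivot (along the fixture's y, 40 mm above the bench), rad; 0 = level, stops at +-0.25. A weak spring (0.8 N m/rad) holds it about level; unbolted, it rocks under an uneven push. The bolt in the keeper eye holds it level (play about 0.02 rad).
- bolt (a joint): Travel of the barrel bolt along the fixture's +y, m: 0 = drawn back, 0.025 = fully home at its stop. From about 0.009 on it is in the keeper eye, a square steel eye with an 11 mm hole on the cradle's front arm. It stays where it is left; friction about 1.5 N.
- bolt_knob (a point): Centre of the bolt's dark upright round knob, 14 mm diameter, z from 56 to 79 mm above the bench, this point at 68 mm. It stands on the 8 mm steel bolt, 82 mm in front of the fixture's origin; +y of the point is the way the bolt closes. Guides before and after its travel are 48 mm high. Box front 54 mm behind the knob's axis.
- junction_box: Open grey box fixed in the cradle, 56 mm (x) by 84 mm (y) by 44 mm high; origin at the centre of its underside, 40 mm above the bench, on the cradle's pivot, axes as the fixture's. Its top 10 mm is bevelled inward 3 mm as a lead-in. In each end wall (y = +-42 mm) a sprung steel roller stands 4 mm proud, 28 mm above the origin: they make the snap. Parts inside stay below the rim.
- box_rim (a point): Centre of the box's open top, in the plane of its rim: 44 mm above the box's origin, 84 mm above the bench when level.
- long_cover: The cover that fits, loose, open side down, about 100 g: grey hood 63 mm (x) by 99 mm (y) by 29 mm high plus a grip bar on top. Origin: centre of its skirt's lower edge, z up. A half turn makes no difference; its y goes along the box's y. The skirt, 25 mm deep, goes over the outside of the box with 1.2 mm play a side. Fully home its origin is 19 mm above the box's origin.
- cover_grip (a point): Centre of the long cover's upright grip bar: 12 mm wide (x), 46 mm long (y), 14 mm high above the flat top; this point lies 36 mm above the cover's origin, 7 mm above the flat top and 7 mm below the bar's top.
- cover_bead (a point): Middle of the bead inside one end of the long cover's skirt, 3 mm above its lower edge; the other end has one too. The beads meet the rollers when the cover's origin is about 30 mm above the box's origin; the push needed rises to about 8 to 15 N, drops suddenly at about 25 mm, then the cover falls to its seat.
- short_cover: Cover for a smaller box, same make and width but only 73 mm long, 63 mm wide, 29 mm high, with a 32 mm grip bar; it does not fit this box. Origin: centre of its skirt's lower edge, z up, y along its length.
- roller_l (a joint): How far the sprung roller in the box's left (+y) end wall is pushed in, m: 0 = out, stop at 0.006. The cover's bead pushes it in by about 3 mm in passing and it springs out again over the bead: 0 when the cover is fully home.
- roller_r (a joint): The same for the roller in the right (-y) end wall: 0 = out, grows as it is pushed in, 0 again when the cover is fully home.

How it is judged:
By the outcome, as a careful person would: the job done as asked, in the order asked, and still so for the second after the job is handed in, while the arm keeps its last pose, push and grip.
It also fails if it takes over 45 s, if anything falls off the work surface, if the arm or the gripper's body presses on something with over 40 N, if the wrist force passes 120 N, or if a joint passes its speed limit or range.

### The arm

A 7-joint arm with a two-finger parallel gripper is mounted at the origin on a cart in front of the work surface, level with it; the furniture and walls round the work are solid. World frame = base frame: x ahead of the robot, y to its left, z up, the work surface at z = 0. Lengths are in m, angles in rad, forces in N, time in s.
With the tool pointing down it reaches from about 0.425 to 0.925 m from the base axis. Payload 6.8 kg.
Tool frame: the origin (TCP) lies midway between the tips of the shut fingers; the grasp point (between the pads) lies 19 mm behind it; x points along the fingers, y is the direction in which the jaws open and shut, and the axes are right-handed (so a half turn about x gives the same grasp; the last joint's range is limited). The gripper opens to 85 mm and grips with 20 to 120 N. Pads are 22 mm wide; open, the fingers measure 114 mm over their backs; the gripper's body (76 mm by 85 mm) begins 54 mm behind the grasp point. The pads swing forward as they close: fully open they stand 13 mm farther back than shut.
Start: joints at [1.206, 0.477, 0.022, 1.555, -0.011, 1.109, -0.083], TCP at [0.171, -0.653, 0.195] pointing down, gripper open.
Joint ranges: [-2.96, 2.96], [-0.34, 2.1], [-1.41, 1.46], [0.24, 2.44], [-1.37, 4.51], [0.17, 1.92], [-2.96, 2.96]. Speed limits (rad/s): [2.39, 2.39, 3.14, 3.14, 3.14, 3.14, 3.14].

### API

Orientations are given as a rotation vector (axis times angle).
In Python, from bench import r, viewer, nets gives the robot as it stands.
- The arm moves only by the shell command python3 -m pendant 'ROWS' [FORCE]. ROWS is JSON, one flat list of numbers, 5 for each row, row after row: the finger opening in mm, from 0 to 85.4, then the shift along the tool's x, y, z in mm, then the turn about the tool's x in rad. A call has 1 to 20 rows; each row shifts and turns the commanded pose from where the row before left it, along the tool's axes as they then stand; what a row does not reach is not made up. A row lasts 1/8 s, in which the tool goes at most 62.5 mm and 10.7 degrees, less where a joint would pass 70% of its speed; a pose out of reach is approached as far as the arm can. A call with a gripper value outside its range is refused whole. The fingers move at their own pace and stop on an object; FORCE is the grip in N (left out, the last holds). Time passes only in rows, so rows that do not move let the fingers close. It gives the time, the measured TCP pose, the force and the opening at its end, in the units of the state.
- r.get_obs(): the state, without advancing time (a new reading comes with each control period).
- viewer.grab_frame(name): name is "scene" or "side" or "wrist"; returns (picture, depth): 400x640x3 uint8, red, green, blue; 400x640 float32, m along the optical axis (not along the pixel's ray), 0 where there is no reading.
- viewer.calibration(name): a dict with "mtx" (3x3 intrinsics, pixels), "world_to_cam" (4x4, takes a point from world to camera coordinates). Camera axes: x right, y up, looking along -z (the intrinsics and any distortion apply to the point x, -y, -z); pixel columns grow to the right and rows downward; lengths in m; the calibration is good to about 2 mm. The wrist camera is an equidistant fisheye: a pixel r from the principal point sees the ray r / f radians off the axis. A picture is of the moment at which its call begins: read the wrist's pose just before it. calibration takes no time and is no camera call; for the wrist camera it gives the pose at the moment of the call.
- r.hand_in(): hands the job in, once; it reports no verdict.
Trained networks look in the newest picture that a camera, given by its name, has taken for a name from the list of things; names that differ only in an ending like _2 or _b are one class to them, and where a whole thing is asked for, a point or a joint stands for the part that bears it (a point fixed in the world has none). Each returns a list of dicts, best first, with "score" (0 to 1); they miss things now and then, are a little off and sometimes report something else, mostly with a low value. They report only what shows in the picture. A call takes as long as a camera call.
- nets.look_for(name, camera): "location" ([x, y, z] in m, in world coordinates, good to about 4 mm: the middle of the surface that is visible of it).
- nets.silhouettes(name, camera): "mask" (400x640 bool, what is visible of it).
The state is a dict: "clock": time; "joints": joint angles; "qvel": joint speeds; "tau": joint torques, N m; "tcp_pos": TCP position; "orientation": TCP orientation; "contact_force": force on the tool from outside, world axes, zero at the start; "moment": the same for the moment, N m; "grip_width": finger opening in m.
Only numpy, scipy, OpenCV 4.12 (cv2) and the standard library are available. Lean on these libraries where they do the work, as an engineer would, in place of code of your own. Each camera call takes 0.05 s, during which the arm holds its last target. There are 200 camera calls.

## Working session

There is one attempt and no reset: what is moved stays moved. The work goes in short steps, Python scripts to look and compute and a shell command to move; the robot and the scene stay as the last step left them, time stands still between calls to the robot, and variables do not carry over. Pictures are saved under pics/ and viewed, about 8 in all and at most 12, crops included, and the job is handed in when it is done.

```bash
mkdir -p pics; ls; cat > h.py <<'E'
import numpy as np, cv2
from scipy.spatial.transform import Rotation as R
from bench import r, viewer, nets
def save(name,fn):
    p,d=viewer.grab_frame(name); cv2.imwrite('pics/'+fn,cv2.cvtColor(p,cv2.COLOR_RGB2BGR)); return p,d
def cloud(name,d):
    c=viewer.calibration(name); K=np.array(c['mtx']); W=np.linalg.inv(np.array(c['world_to_cam']))
    v,u=np.mgrid[:400,:640]; x=(u-K[0,2])/K[0,0]; y=(v-K[1,2])/K[1,1]
    if name=='wrist':
        t=np.hypot(x,y); s=np.tan(t)/np.maximum(t,1e-9); x=x*s;y=y*s
    P=np.stack([x*d,-y*d,-d],-1)@W[:3,:3].T+W[:3,3]; P[d<=0]=np.nan; return P
E
python3 - <<'E'
from h import *
o=r.get_obs(); print(o); print(R.from_rotvec(o['orientation']).as_matrix().round(3))
for c in ['scene','side']:
    p,d=save(c,c+'1.png')
    print(c,viewer.calibration(c))
    for n in ['bolt_knob','box_rim','long_cover','short_cover','junction_box','fixture','cover_grip']:
        print(n,[(np.round(x['location'],3).tolist(),round(x['score'],2)) for x in nets.look_for(n,c)[:3]])
E
```

```text
pics
{'clock': 0.0, 'joints': array([ 1.20587713,  0.47779293,  0.0223341 ,  1.55645534, -0.01149058,
        1.10929106, -0.08309431]), 'qvel': array([0.00130052, 0.00167662, 0.00129113, 0.00057373, 0.00130314,
       0.00147807, 0.00043642]), 'tau': array([-9.92884998e-04, -5.96445894e+01,  1.60778783e+00, -2.81196249e+01,
        1.24112071e-02,  9.38688027e-03,  3.48949072e-06]), 'tcp_pos': array([ 0.1712679 , -0.65223073,  0.19392884]), 'orientation': array([ 2.08489671,  0.27116253, -2.0856787 ]), 'contact_force': array([ 0.56515894, -0.14964886, -0.04765793]), 'moment': array([-0.02926857,  0.03095216,  0.01365629]), 'grip_width': 0.08531866520706399}
[[-0.001  0.254 -0.967]
 [ 0.002 -0.967 -0.254]
 [-1.    -0.002  0.   ]]
scene {'mtx': array([[474.06737887,   0.        , 320.18581591],
       [  0.        , 474.06737887, 211.77160897],
       [  0.        ,   0.        ,   1.        ]]), 'world_to_cam': array([[-0.51837191, -0.85515035, -0.00290765,  0.25572369],
       [ 0.49189877, -0.30095527,  0.81698318, -0.35576565],
       [-0.69951852,  0.42207086,  0.57665416, -0.519
[... 518 characters left out ...]
 [  0.        ,   0.        ,   1.        ]]), 'world_to_cam': array([[-0.80413133, -0.59409651,  0.02054615,  0.42881121],
       [ 0.27083204, -0.33537549,  0.90231551, -0.24534453],
       [-0.52917182,  0.73114473,  0.43058631, -0.56124001],
       [ 0.        ,  0.        ,  0.        ,  1.        ]])}
bolt_knob [([0.481, 0.005, 0.043], 0.42)]
box_rim [([0.536, 0.075, 0.05], 0.97)]
long_cover [([0.618, -0.151, 0.029], 0.97)]
short_cover [([0.47, -0.163, 0.026], 0.88), ([0.488, 0.006, 0.042], 0.18)]
junction_box []
fixture [([0.531, 0.088, 0.031], 0.63), ([0.537, 0.071, 0.048], 0.46)]
cover_grip [([0.611, -0.149, 0.025], 0.67), ([0.483, 0.004, 0.041], 0.61), ([0.538, 0.08, 0.053], 0.57)]
```

View pics/scene1.png

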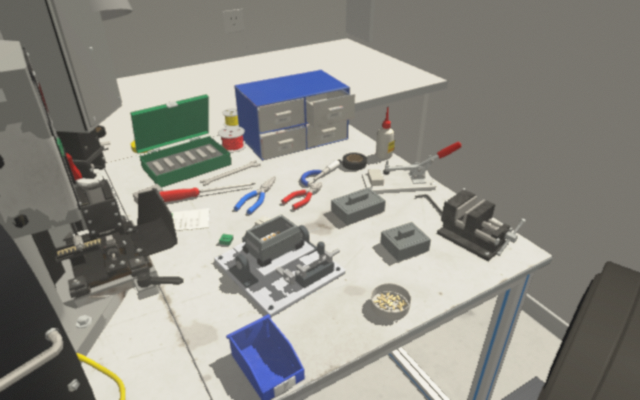

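View pics/side1.png

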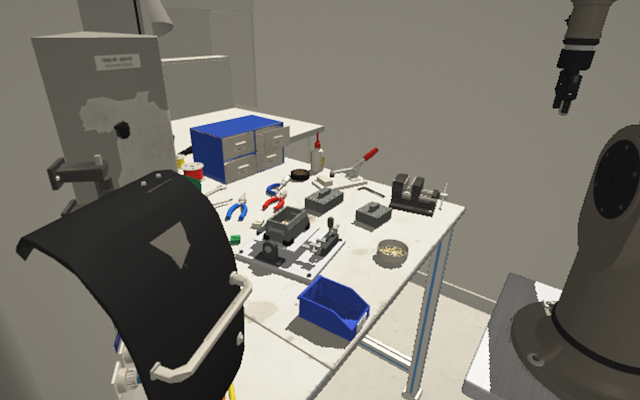

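```bash
python3 -m pendant '[85,-30,-40,-38,0, 85,-30,-40,-38,0, 85,-20,-41,-39,0, 85,-20,-41,-39,0, 85,-20,-41,-39,0, 85,-20,-41,-39,0, 85,0,-41,-39,0, 85,0,-41,-39,0, 85,0,-41,-39,0, 85,0,-41,-39,0, 85,0,-41,-39,0, 85,0,-41,-39,0,85,0,0,0,0,85,0,0,0,0]'
python3 - <<'E'
from h import *
o=r.get_obs(); print(o['tcp_pos'],o['joints'],o['contact_force']); print(R.from_rotvec(o['orientation']).as_matrix().round(3))
print(viewer.calibration('wrist'))
p,d=save('wrist','w1.png'); P=cloud('wrist',d); np.save('w1.npy',P)
for n in ['bolt_knob','box_rim','long_cover','short_cover']:
    print(n,[(np.round(x['location'],3).tolist(),round(x['score'],2)) for x in nets.look_for(n,'wrist')[:3]])
E
```

```text
clock: 2.55
tcp_pos: [0.4973, -0.0616, 0.3345]
orientation: [2.084, 0.269, -2.085]
contact_force: [-0.8, -0.4, -0.4]
grip_width: 0.085
[ 0.49725509 -0.06158318  0.33452616] [ 0.43939822  0.11107713 -0.47924348  1.74240725  0.05355918  1.30129019
 -1.36561016] [-0.7589293  -0.43511796 -0.35933673]
[[-0.     0.254 -0.967]
 [-0.001 -0.967 -0.254]
 [-1.     0.     0.   ]]
{'mtx': array([[309.70691629,   0.        , 317.40677352],
       [  0.        , 309.70691629, 197.8301512 ],
       [  0.        ,   0.        ,   1.        ]]), 'world_to_cam': array([[ 2.53979219e-01, -9.67209658e-01,  1.83551350e-04,
        -1.86791161e-01],
       [ 9.32281558e-01,  2.44756916e-01, -2.66355304e-01,
        -3.76013907e-01],
       [ 2.57576497e-01,  6.78198338e-02,  9.63874898e-01,
        -6.36760539e-01],
       [ 0.00000000e+00,  0.00000000e+00,  0.00000000e+00,
         1.00000000e+00]])}
bolt_knob [([0.491, 0.001, 0.044], 0.58)]
box_rim [([0.562, 0.055, 0.043], 0.72)]
long_cover [([0.626, -0.174, 0.029], 0.8)]
short_cover [([0.482, -0.182, 0.024], 0.92)]
```

View pics/w1.png

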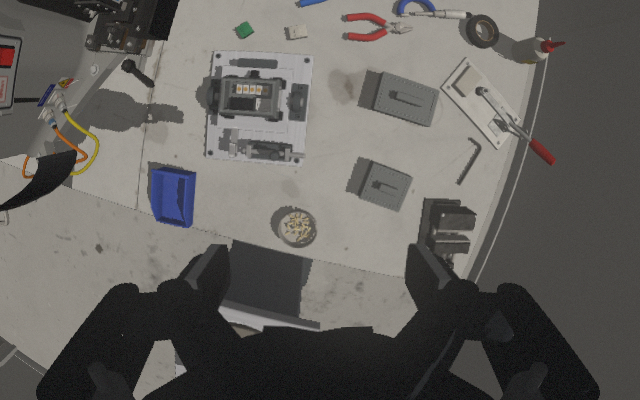

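```bash
cat > m.py <<'E'
from h import *
def rect(P,lo,hi,c,rad):
    m=np.isfinite(P[...,2])&(P[...,2]>lo)&(P[...,2]<hi)&(np.hypot(P[...,0]-c[0],P[...,1]-c[1])<rad)
    m=cv2.morphologyEx(m.astype(np.uint8),cv2.MORPH_OPEN,np.ones((2,2)))
    n,l,s,_=cv2.connectedComponentsWithStats(m); 
    if n<2: return None
    k=1+s[1:,4].argmax(); q=P[l==k]
    (x,y),(a,b),t=cv2.minAreaRect((q[:,:2]*1000).astype(np.float32))
    if a<b: t+=90; a,b=b,a
    return 'n',len(q),'c',round(x,1),round(y,1),'size',round(a,1),round(b,1),'long-axis deg',round((t+90)%180-90,1),'z med',round(np.median(q[:,2])*1000,1),'mean',(q[:,:2].mean(0)*1000).round(1)
E
python3 - <<'E'
from m import *
P=np.load('w1.npy')
print('table',np.nanmedian(P[230:240,340:360,2]),P[140,340])
for a in [('cover',.018,.034,(.626,-.174),.075),('bar',.037,.05,(.626,-.174),.06),('short',.018,.034,(.482,-.182),.07),('plate',.005,.015,(.54,.065),.15),('rim',.078,.09,(.56,.055),.08),('knob',.055,.09,(.491,.001),.04),('knobtop',.07,.09,(.491,.001),.05)]:
    print(a[0],rect(P,*a[1:]))
E
```

```text
table -0.00022478858708419036 [ 0.5301664  -0.09345653 -0.00064211]
cover ('n', 2114, 'c', 628.2, -182.8, 'size', 111.6, 67.6, 'long-axis deg', -87.9, 'z med', np.float64(nan), 'mean', array([nan, nan]))
bar ('n', 226, 'c', 625.9, -180.5, 'size', 51.4, 14.5, 'long-axis deg', 89.2, 'z med', np.float64(42.7), 'mean', array([ 624.2, -178.3]))
short ('n', 1511, 'c', 472.5, -190.6, 'size', 82.3, 75.0, 'long-axis deg', 78.7, 'z med', np.float64(nan), 'mean', array([nan, nan]))
plate ('n', 2352, 'c', 498.7, 45.0, 'size', 170.9, 79.0, 'long-axis deg', -79.3, 'z med', np.float64(nan), 'mean', array([nan, nan]))
rim ('n', 741, 'c', 562.4, 57.0, 'size', 88.3, 55.0, 'long-axis deg', -82.3, 'z med', np.float64(nan), 'mean', array([nan, nan]))
knob ('n', 83, 'c', 482.3, -0.6, 'size', 28.1, 10.2, 'long-axis deg', -10.3, 'z med', np.float64(78.0), 'mean', array([487.8,  -2. ]))
knobtop ('n', 76, 'c', 482.1, -0.6, 'size', 27.7, 10.2, 'long-axis deg', -10.3, 'z med', np.float64(78.1), 'mean', array([487.2,  -1.9]))
```

```bash
python3 -m pendant '[0,0,-32.5,-2.3,0, 0,20,0,0,-0.181, 0,20,0,0,-0.181, 0,20,0,0,-0.181, 0,20,0,0,-0.181, 0,20,0,0,-0.181, 0,20,0,0,-0.181, 0,20,0,0,-0.181, 0,20,0,0,-0.181, 0,0,0,0,0]'
python3 - <<'E'
from m import *
o=r.get_obs(); print(o['tcp_pos'],o['joints'],o['contact_force']); M=R.from_rotvec(o['orientation']).as_matrix(); print(M.round(3))
p,d=save('wrist','w2.png'); P=cloud('wrist',d); np.save('w2.npy',P)
Z=np.nan_to_num(P[...,2]); P[...,2]=Z; P[~np.isfinite(P)]=0
for a in [('rim',.080,.088,(.56,.055),.08),('knob',.062,.09,(.488,-.002),.025),('knobtop',.075,.085,(.488,-.002),.025)]:
    print(a[0],rect(P,*a[1:]))
E
```

```text
clock: 4.05
tcp_pos: [0.4902, -0.0298, 0.1735]
orientation: [1.111, 1.271, -1.114]
contact_force: [0.4, 0.5, 0.6]
grip_width: 0.0
[ 0.49021901 -0.02983727  0.17350665] [ 0.49375852  0.26342708 -0.64702795  1.97144978  0.19072191  0.9696428
 -0.11440907] [0.38571265 0.51258298 0.56611161]
[[-0.003  0.991  0.131]
 [ 0.     0.131 -0.991]
 [-1.    -0.003 -0.001]]
rim ('n', 1778, 'c', 309.7, 9.2, 'size', 612.8, 91.4, 'long-axis deg', 10.2, 'z med', np.float64(84.8), 'mean', array([563.5,  55.2]))
knob ('n', 206, 'c', 250.5, 3.8, 'size', 500.7, 19.4, 'long-axis deg', -1.3, 'z med', np.float64(79.4), 'mean', array([4.892e+02, 3.000e-01]))
knobtop ('n', 189, 'c', 250.4, -5.7, 'size', 500.5, 18.6, 'long-axis deg', 0.8, 'z med', np.float64(79.5), 'mean', array([ 4.89e+02, -2.00e-01]))
```

View pics/w2.png

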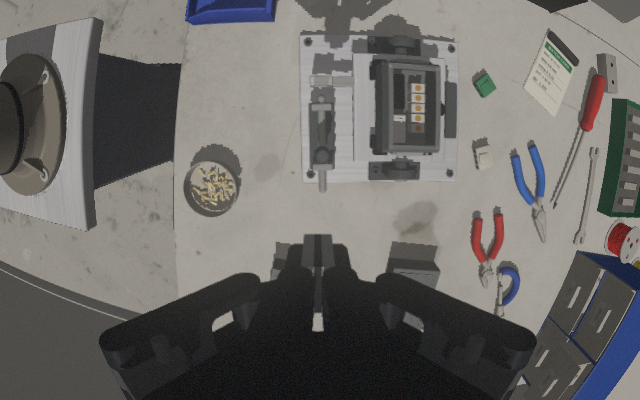

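```bash
python3 -m pendant '[0,40,0,0,0, 0,40,0,0,0, 0,32,0,0,0, 0,0,0,0,0, 0,0,0,-8,0,0,0,0,-8,0,0,0,0,-8,0,0,0,0,-6,0,0,0,0,0,0]'; python3 -m pendant '[0,0,0,-2,0,0,0,0,-2,0,0,0,0,0,0]';
```

```text
clock: 5.22
tcp_pos: [0.4874, 0.0013, 0.0628]
orientation: [1.109, 1.27, -1.109]
contact_force: [0.2, -0.2, -0.0]
grip_width: -0.0001
clock: 5.6
tcp_pos: [0.4869, 0.0047, 0.0626]
orientation: [1.11, 1.27, -1.11]
contact_force: [0.7, 0.4, -0.1]
grip_width: 0.0001
```

```bash
python3 - <<'E'
from m import *
p,d=save('wrist','w3.png'); q=cv2.imread('pics/w3.png'); cv2.imwrite('pics/w3c.png',cv2.resize(q[0:300,170:530],None,fx=2,fy=2))
E
```

```text
(no output)
```

View pics/w3c.png

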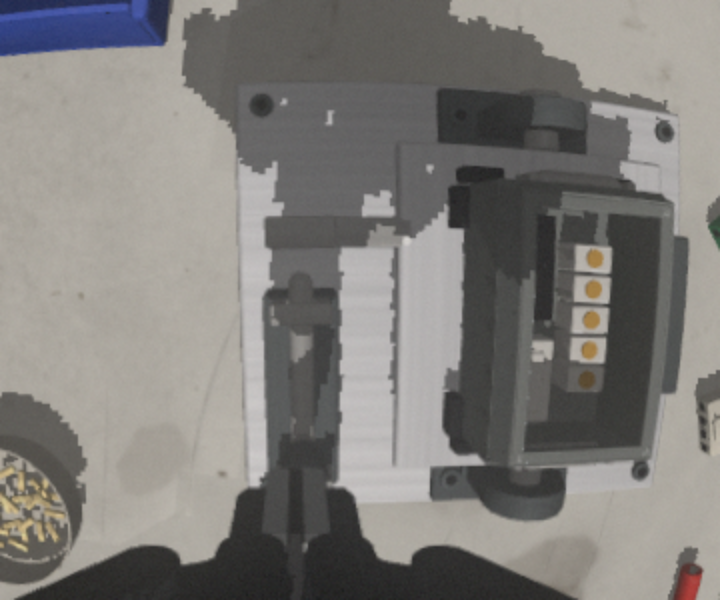

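```bash
python3 - <<'E'
from m import *
p,d=viewer.grab_frame('wrist'); P=cloud('wrist',d)
o=r.get_obs(); M=R.from_rotvec(o['orientation']).as_matrix()
Q=(P-o['tcp_pos'])@M  # tool coords
np.set_printoptions(linewidth=200,suppress=True)
for v in range(100,262,4): print(v,[tuple((Q[v,u]*1000).round().astype(int)) if np.isfinite(Q[v,u,0]) else None for u in (314,320,326)], (P[v,320]*1000).round())
print(nets.look_for('bolt_knob','wrist'))
E
```

```text
100 [(np.int64(51), np.int64(-3), np.int64(-77)), (np.int64(52), np.int64(1), np.int64(-77)), (np.int64(54), np.int64(6), np.int64(-77))] [478.  81.  11.]
104 [(np.int64(53), np.int64(-3), np.int64(-74)), (np.int64(53), np.int64(1), np.int64(-74)), (np.int64(53), np.int64(6), np.int64(-74))] [478.  78.  10.]
108 [(np.int64(12), np.int64(-3), np.int64(-70)), (np.int64(12), np.int64(1), np.int64(-70)), (np.int64(12), np.int64(5), np.int64(-70))] [479.  74.  51.]
112 [(np.int64(11), np.int64(-3), np.int64(-68)), (np.int64(12), np.int64(1), np.int64(-68)), (np.int64(11), np.int64(5), np.int64(-68))] [479.  72.  50.]
116 [(np.int64(12), np.int64(-3), np.int64(-65)), (np.int64(11), np.int64(1), np.int64(-65)), (np.int64(12), np.int64(5), np.int64(-65))] [479.  69.  51.]
120 [(np.int64(12), np.int64(-3), np.int64(-63)), (np.int64(12), np.int64(1), np.int64(-63)), (np.int64(12), np.int64(5), np.int64(-63))] [480.  67.  51.]
124 [(np.int64(52), np.int64(-3), np.int64(-59)), (np.int64(53), np.int64(1), np.int64(-59)), (np.int64(52), np.int64(6), np.int64(-59))] [480.  63.  10.]
128 [(np.int64(
[... 4603 characters left out ...]
.  14. 115.]
248 [(np.int64(-57), np.int64(-2), np.int64(-10)), (np.int64(-57), np.int64(1), np.int64(-10)), (np.int64(-57), np.int64(3), np.int64(-10))] [486.  14. 119.]
252 [(np.int64(-61), np.int64(-2), np.int64(-10)), (np.int64(-61), np.int64(1), np.int64(-10)), (np.int64(-60), np.int64(3), np.int64(-10))] [486.  15. 124.]
256 [(np.int64(-66), np.int64(-2), np.int64(-10)), (np.int64(-65), np.int64(1), np.int64(-10)), (np.int64(-65), np.int64(3), np.int64(-10))] [486.  15. 128.]
260 [(np.int64(-69), np.int64(-2), np.int64(-10)), (np.int64(-68), np.int64(1), np.int64(-10)), (np.int64(-69), np.int64(3), np.int64(-10))] [486.  14. 131.]
[{'location': [0.4873, 0.0153, 0.0462], 'score': 0.88}]
```

```bash
python3 - <<'E'
from m import *
p,d=save('scene','s3.png'); a=cv2.imread('pics/s3.png')[195:315,200:360]
save('side','d3.png'); c=cv2.imread('pics/d3.png')[190:290,220:370]
b=cv2.imread('pics/w3.png')[190:290,250:390]
cv2.imwrite('pics/mont.png',np.vstack([np.hstack([cv2.resize(a,(400,300),interpolation=2),cv2.resize(c,(400,300),interpolation=2)]),cv2.resize(b,(800,300),interpolation=2)[:, :]]))
P=np.load('w2.npy')
m=(P[...,2]>.06)&(P[...,2]<.09)&(np.hypot(P[...,0]-.489,P[...,1])<.03)
q=P[m]*1000; print(len(q),q.min(0),q.max(0)); v,u=np.where(m); print(v.min(),v.max(),u.min(),u.max())
E
```

```text
207 [483.35549719  -5.98684843  61.51263001] [497.21374888   7.93378186  82.19732824]
146 162 314 329
```

View pics/mont.png

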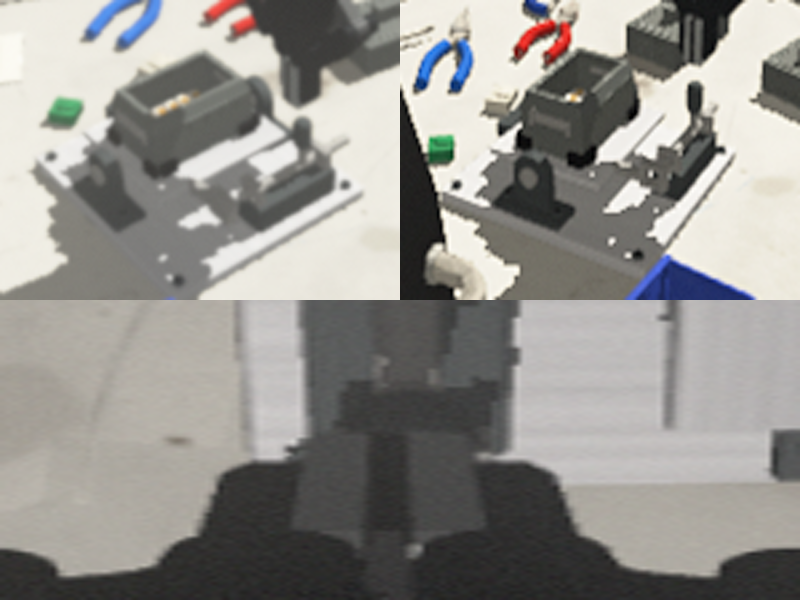

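```bash
python3 - <<'E'
from m import *
o=r.get_obs();print(o['tcp_pos'],o['clock'])
for n in ['scene','side']:
    c=viewer.calibration(n);W=c['world_to_cam'];K=c['mtx']
    for q in [o['tcp_pos'],[.489,0,.079]]:
        X=W[:3,:3]@q+W[:3,3]; print(n,K[0,2]+K[0,0]*X[0]/-X[2],K[1,2]-K[1,1]*X[1]/-X[2],-X[2])
    p,d=viewer.grab_frame(n);P=cloud(n,d)
    m=(P[...,2]>.06)&(P[...,2]<.13)&(np.hypot(P[...,0]-.489,P[...,1]-.0)<.06)
    q=(P[m]*1000).round(); v,u=np.where(m)
    for z in range(60,130,10):
        k=(q[:,2]>=z)&(q[:,2]<z+10)
        if k.any(): print(z,k.sum(),q[k].min(0),q[k].max(0),v[k].mean(),u[k].mean())
E
```

```text
[0.48691212 0.00453668 0.06258795] 5.85
scene 319.7593610608855 250.11777545138943 0.8219582020028535
scene 321.3538142385214 241.22280886350174 0.8158694336955241
60 78 [481.  -2.  60.] [544.  37.  69.] 242.25641025641025 306.5128205128205
70 97 [480.  -3.  70.] [545.  34.  79.] 238.5257731958763 308.2371134020619
80 17 [539.  16.  80.] [545.  32.  84.] 227.94117647058823 295.0
90 2 [478.  -1.  99.] [479.   9.  99.] 236.0 322.5
100 51 [472.  -2. 100.] [491.  16. 109.] 234.35294117647058 318.84313725490193
110 84 [470.  -3. 110.] [498.  17. 119.] 229.75 320.0833333333333
120 77 [468.  -3. 120.] [499.  17. 129.] 225.06493506493507 319.87012987012986
side 329.7557569377358 224.3457632501547 0.7886337026988769
side 330.4440470456832 216.54667538866798 0.7859887151189417
60 40 [481.   1.  60.] [541.  33.  69.] 221.975 319.05
70 55 [480.  -3.  70.] [543.  34.  79.] 217.72727272727272 319.25454545454545
80 9 [539.  16.  80.] [546.  30.  83.] 212.0 304.3333333333333
90 5 [477.   3.  98.] [487.  14.  99.] 211.2 332.2
100 42 [472.  -4. 100.] [496.  17. 109.] 208.6904761904762 331.0238095238095
110 65 [470.  -5. 110.] [497.  18. 119.] 204.55384615384617 331.5076923076923
120 68 [470.  -5. 120.] [497.  17. 129.] 200.25 332.13235294117646
```

```bash
python3 -m pendant '[0,0,2,15,0, 0,0,0,15,0, 0,18,0,0,0, 0,18,0,0,0, 0,0,0,0,0,0,0,0,-6,0,0,0,0,-6,0,0,0,0,0,0]'; python3 -m pendant '[0,0,0,-6,0,0,0,0,-6,0,0,0,0,0,0]'; python3 -m pendant '[0,0,0,-5,0,0,0,0,-3,0,0,0,0,0,0]'
```

```text
clock: 6.95
tcp_pos: [0.4915, -0.012, 0.027]
orientation: [1.109, 1.27, -1.108]
contact_force: [-0.2, -0.7, -0.0]
grip_width: -0.0002
clock: 7.32
tcp_pos: [0.4897, -0.0002, 0.0268]
orientation: [1.11, 1.27, -1.109]
contact_force: [0.6, -0.1, 0.9]
grip_width: 0.0003
clock: 7.7
tcp_pos: [0.4886, 0.0074, 0.0266]
orientation: [1.11, 1.27, -1.109]
contact_force: [0.4, 0.4, 0.8]
grip_width: -0.0
```

```bash
cat > k.py <<'E'
from m import *
for n in ['scene','side']:
    p,d=viewer.grab_frame(n);P=cloud(n,d)
    m=(P[...,2]>.058)&(P[...,2]<.105)&(abs(P[...,0]-.487)<.02)&(P[...,1]<.08)&(P[...,1]>-.07)
    q=(P[m]*1000).round()
    for z in range(58,105,6):
        k=(q[:,2]>=z)&(q[:,2]<z+6)
        if k.any(): print(n,z,k.sum(),q[k].min(0)[:2],q[k].max(0)[:2])
o=r.get_obs(); print(o['tcp_pos'],o['contact_force'],o['moment'])
E
python3 k.py
```

```text
scene 58 22 [477.  -1.] [487.  32.]
scene 64 37 [475.   1.] [487.  33.]
scene 70 64 [472.  -0.] [494.  33.]
scene 76 61 [471.  -1.] [492.  33.]
scene 82 47 [472.  -2.] [491.  20.]
scene 88 40 [471.  -1.] [492.  20.]
scene 94 31 [471.  10.] [494.  20.]
scene 100 18 [472.  13.] [498.  21.]
side 58 15 [477.   6.] [486.  32.]
side 64 21 [474.  11.] [486.  33.]
side 70 43 [472.  -1.] [498.  33.]
side 76 53 [471.   2.] [498.  33.]
side 82 31 [472.  -3.] [498.  21.]
side 88 42 [472.  -1.] [499.  20.]
side 94 33 [471.  -0.] [497.  19.]
side 100 25 [469.  11.] [504.  21.]
[0.48857865 0.00722599 0.02657246] [-0.66042816  0.00378667  0.34106766] [-0.00447606  0.04107213 -0.01444319]
```

```bash
python3 -m pendant '[0,0,0,-2,0,0,0,0,0,0]';python3 -m pendant '[0,0,0,-2,0,0,0,0,0,0]'; python3 k.py | grep -E "(scene|side) 7|\[0"
```

```text
clock: 8.05
tcp_pos: [0.4885, 0.0078, 0.0266]
orientation: [1.11, 1.268, -1.111]
contact_force: [0.7, -4.6, 0.7]
grip_width: -0.0001
clock: 8.3
tcp_pos: [0.4884, 0.008, 0.0266]
orientation: [1.109, 1.266, -1.113]
contact_force: [1.9, -9.2, 0.5]
grip_width: -0.0003
scene 70 57 [472.  -0.] [500.  32.]
scene 76 71 [471.   0.] [499.  31.]
side 70 41 [471.  -0.] [497.  33.]
side 76 46 [472.   2.] [498.  31.]
[0.48837491 0.0079503  0.0265851 ] [ 1.90316795 -9.50944335  0.16639654] [-1.97893974 -0.35544928 -0.0183492 ]
```

```bash
python3 -m pendant '[0,0,0,12,0, 0,-50,0,0,0,0,-50,0,0,0, 40,-38,21,49,0, 40,0,21,49,0,40,0,21,49,0,40,0,21,49,0,40,0,20,45,0,40,0,0,0,0,40,0,0,0,0]'
python3 - <<'E'
from m import *
o=r.get_obs(); print(o['tcp_pos'],o['joints']); M=R.from_rotvec(o['orientation']).as_matrix(); print(M.round(3))
p,d=save('wrist','w4.png'); P=cloud('wrist',d); np.save('w4.npy',P)
P=P.copy(); P[~np.isfinite(P[...,2])]=(9,9,9)
for a in [('top',.024,.033,(.626,-.178),.075),('bar',.038,.048,(.626,-.178),.05)]: print(a[0],rect(P,*a[1:]))
print([(np.round(x['location'],3).tolist(),round(x['score'],2)) for x in nets.look_for('cover_grip','wrist')[:2]])
cols=[P[k] for k in ()]
E
```

```text
clock: 9.65
tcp_pos: [0.6234, -0.2226, 0.1624]
orientation: [1.11, 1.272, -1.109]
contact_force: [0.1, 2.0, -0.1]
grip_width: 0.0399
[ 0.62341028 -0.22262759  0.16238181] [ 0.62150739  0.54057146 -0.53144454  1.59066298  0.2961531   1.09274018
  0.14977636]
[[-0.001  0.991  0.134]
 [ 0.002  0.134 -0.991]
 [-1.    -0.    -0.002]]
top ('n', 5455, 'c', 4772.0, 4407.4, 'size', 12484.4, 118.6, 'long-axis deg', 47.9, 'z med', np.float64(29.4), 'mean', array([ 648.5, -151.5]))
bar ('n', 574, 'c', 4799.8, 4410.5, 'size', 12442.5, 38.0, 'long-axis deg', 47.7, 'z med', np.float64(43.2), 'mean', array([ 641.8, -159.7]))
[([0.628, -0.173, 0.032], 0.75)]
```

View pics/w4.png

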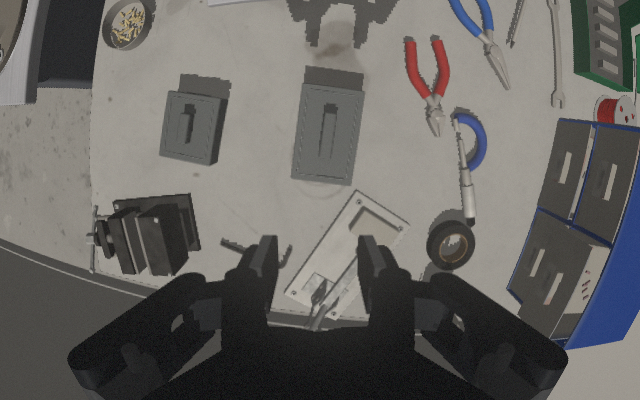

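```bash
sed -i 's/q=P\[l==k\]/q=P[l==k]; q=q[(q[:,2]>lo)\&(q[:,2]<hi)]/' m.py; python3 - <<'E'
from m import *
P=np.load('w4.npy'); P[~np.isfinite(P[...,2])]=(9,9,9)
for a in [('top',.026,.033,(.635,-.168),.085),('bar',.039,.048,(.635,-.168),.05),('all',.026,.048,(.635,-.168),.085)]: print(a[0],rect(P,*a[1:]))
# heights near toggle clamp
m=(P[...,2]>.03)&(P[...,2]<.2)&(P[...,1]<-.22)&(P[...,0]>.55)&(P[...,0]<.75)&(P[...,1]>-.35); print(P[m].max(0) if m.any() else 0)
E
```

```text
top ('n', 5219, 'c', 626.7, -175.4, 'size', 98.4, 63.3, 'long-axis deg', -89.7, 'z med', np.float64(29.4), 'mean', array([ 626.3, -174.5]))
bar ('n', 511, 'c', 626.6, -175.4, 'size', 44.3, 11.8, 'long-axis deg', 89.9, 'z med', np.float64(43.3), 'mean', array([ 626.6, -175.2]))
all ('n', 5856, 'c', 626.7, -175.4, 'size', 98.4, 63.3, 'long-axis deg', -89.7, 'z med', np.float64(29.5), 'mean', array([ 626.4, -174.6]))
[ 0.71965782 -0.22015877  0.05034467]
```

```bash
python3 -m pendant '[40,0,0,0,0.133, 40,0,3.3,-47.2,0, 40,45,0,0,0, 40,45,0,0,0,40,45,0,0,0,40,0,0,0,0,40,0,0,0,0]'
cat > f.py <<'E'
from m import *
o=r.get_obs(); print(o['tcp_pos'],o['contact_force'])
p,d=viewer.grab_frame('scene'); cv2.imwrite('pics/f.png',p); P=cloud('scene',d); t=o['tcp_pos']
for n in ['scene','side']:
    p,d=viewer.grab_frame(n);P=cloud(n,d)
    m=(P[...,2]>.02)&(P[...,2]<.16)&(np.hypot(P[...,0]-t[0],P[...,1]-t[1])<.06)
    q=(P[m]*1000).round()
    for z in range(20,130,8):
        k=(q[:,2]>=z)&(q[:,2]<z+8)
        if k.any(): print(n,z,k.sum(),q[k].min(0)[:2],q[k].max(0)[:2],np.median(q[k],0))
E
python3 f.py
```

```text
clock: 10.62
tcp_pos: [0.6281, -0.176, 0.0298]
orientation: [1.209, 1.208, -1.206]
contact_force: [0.5, -0.3, -0.0]
grip_width: 0.0401
[ 0.62813601 -0.17595231  0.0298474 ] [ 0.5365511  -0.29309709 -0.02207927]
scene 20 412 [ 590. -225.] [ 658. -122.] [ 610.5 -162.    26. ]
scene 28 371 [ 590. -223.] [ 655. -124.] [ 617. -167.   28.]
scene 36 105 [ 616. -197.] [ 630. -150.] [ 621. -173.   41.]
scene 44 1 [ 626. -159.] [ 626. -159.] [ 626. -159.   44.]
scene 60 2 [ 601. -181.] [ 649. -173.] [ 625.  -177.    66.5]
scene 68 51 [ 595. -187.] [ 656. -165.] [ 646. -173.   72.]
scene 76 72 [ 592. -187.] [ 654. -164.] [ 604.5 -172.    80. ]
scene 84 70 [ 591. -188.] [ 659. -165.] [ 645. -171.   88.]
scene 92 81 [ 591. -187.] [ 659. -163.] [ 603. -171.   96.]
scene 100 60 [ 591. -187.] [ 658. -164.] [ 646. -170.  103.]
scene 108 72 [ 575. -189.] [ 677. -163.] [ 648.  -167.5  113. ]
scene 116 131 [ 573. -188.] [ 681. -161.] [ 601. -168.  120.]
scene 124 95 [ 570. -188.] [ 681. -160.] [ 598. -166.  127.]
side 20 295 [ 590. -224.] [ 655. -122.] [ 614. -157.   26.]
side 28 84 [ 592. -220.] [ 651. -124.] [ 617.5 -162.5   28. ]
side 36 50 [ 617. -198.] [ 629. -150.] [ 620. -171.   40.]
side 60 3 [ 599. -184.] [ 647. -172.] [ 646. -178.   67.]
side 68 34 [ 593. -189.] [ 658. -164.] [ 645.  -170.5   73. ]
side 76 43 [ 593. -187.] [ 658. -165.] [ 605. -171.   80.]
side 84 45 [ 591. -188.] [ 659. -163.] [ 645. -171.   88.]
side 92 45 [ 591. -187.] [ 660. -164.] [ 603. -170.   96.]
side 100 40 [ 590. -186.] [ 659. -164.] [ 646.  -170.5  103. ]
side 108 55 [ 575. -188.] [ 676. -161.] [ 647. -167.  113.]
side 116 101 [ 572. -189.] [ 681. -162.] [ 604. -168.  120.]
side 124 86 [ 570. -189.] [ 683. -160.] [ 625.5 -166.5  128. ]
```

```bash
python3 -m pendant '[40,16,0,0,0, 40,15.5,0,0,0, 40,0,0,0,0]'; python3 -m pendant '[0,0,0,0,0,0,0,0,0,0,0,0,0,0,0,0,0,0,0,0]' 60; python3 -m pendant '[0,-20,0,0,0,0,-30,0,0,0,0,-40,0,0,0,0,-40,0,0,0,0,0,0,0,0]'; python3 f.py
```

```text
clock: 11.15
tcp_pos: [0.6252, -0.1764, -0.0058]
orientation: [1.207, 1.213, -1.211]
contact_force: [-0.6, -0.1, 0.0]
grip_width: 0.0397
clock: 11.65
tcp_pos: [0.6274, -0.1767, -0.0032]
orientation: [1.209, 1.209, -1.208]
contact_force: [0.8, 0.7, 1.1]
grip_width: 0.0098
clock: 12.28
tcp_pos: [0.6297, -0.177, 0.1316]
orientation: [1.211, 1.203, -1.204]
contact_force: [0.2, 0.5, -1.6]
grip_width: 0.01
[ 0.62974994 -0.17696258  0.13156869] [ 0.1984795   0.54551919 -1.55253183]
scene 124 17 [ 595. -219.] [ 652. -126.] [ 596. -182.  131.]
side 124 40 [ 591. -213.] [ 656. -125.] [ 603.5 -128.   130. ]
```

```bash
python3 -m pendant '[0,0,-13,-31,0,0,0,-13,-31,0,0,0,-13,-31,0,0,0,-14,-31,0,0,0,0,0,-0.07,0,0,0,0,-0.061,0,0,0,0,0,0,0,0,0,0]'
python3 - <<'E'
from m import *
o=r.get_obs(); M=R.from_rotvec(o['orientation']).as_matrix(); print(o['tcp_pos'],M[:,1].round(3),np.degrees(np.arctan2(M[1,1],M[0,1])))
p,d=save('wrist','w5.png'); P=cloud('wrist',d); np.save('w5.npy',P); P[~np.isfinite(P[...,2])]=(9,9,9)
for n,a in {'rim':(.081,.088,(.562,.056),.065),'plate':(.005,.014,(.55,.06),.16),'cover':(.14,.175,o['tcp_pos'],.08),'coverside':(.12,.18,o['tcp_pos'],.08)}.items(): print(n,rect(P,*a))
P=np.load('w2.npy'); P[~np.isfinite(P[...,2])]=(9,9,9)
print('w2 rim',rect(P,.081,.088,(.562,.056),.065))
E
```

```text
clock: 13.42
tcp_pos: [0.5733, -0.0529, 0.1256]
orientation: [1.112, 1.269, -1.113]
contact_force: [0.4, -0.9, -1.0]
grip_width: 0.0097
[ 0.57327461 -0.05285924  0.1256493 ] [ 0.991  0.13  -0.001] 7.485204027359116
rim ('n', 2160, 'c', 565.2, 55.6, 'size', 78.3, 51.2, 'long-axis deg', -81.3, 'z med', np.float64(84.2), 'mean', array([564.8,  53.9]))
plate ('n', 2992, 'c', 620.0, 60.7, 'size', 158.8, 48.8, 'long-axis deg', -81.3, 'z med', np.float64(10.3), 'mean', array([630.8,  53.7]))
cover ('n', 14892, 'c', 573.3, -51.5, 'size', 100.4, 63.1, 'long-axis deg', -82.5, 'z med', np.float64(158.4), 'mean', array([570.6, -32.3]))
coverside ('n', 15295, 'c', 573.2, -51.4, 'size', 100.7, 63.1, 'long-axis deg', -82.5, 'z med', np.float64(158.4), 'mean', array([570.6, -32.3]))
w2 rim ('n', 1450, 'c', 565.5, 55.8, 'size', 79.6, 51.5, 'long-axis deg', -81.6, 'z med', np.float64(85.1), 'mean', array([562.4,  55.3]))
```

View pics/w5.png

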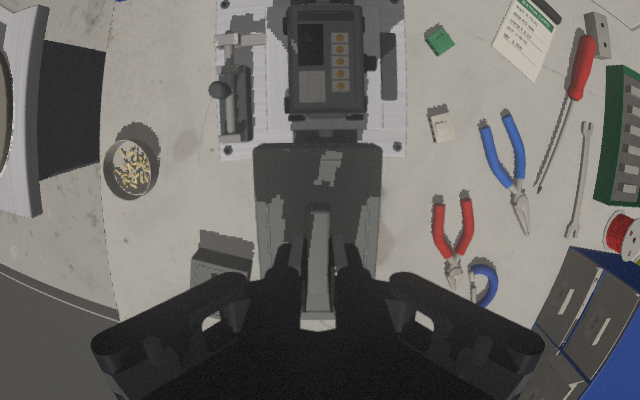

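```bash
python3 -m pendant '[0,0,0,0,-0.019,0,0,2,-27,0,0,0,2,-27,0,0,0,2,-27,0,0,0,2,-26,0,0,0,0,0,0,0,0,0,0,0]'
cat > c.py <<'E'
from m import *
T=[]
for i in range(2):
    o=r.get_obs(); p,d=viewer.grab_frame('wrist'); P=cloud('wrist',d); P[~np.isfinite(P[...,2])]=(9,9,9)
    z=o['tcp_pos'][2]; print(o['tcp_pos'],o['contact_force'],rect(P,z+.022,z+.045,o['tcp_pos'],.08))
E
python3 c.py
```

```text
clock: 14.35
tcp_pos: [0.5657, 0.0533, 0.1263]
orientation: [1.097, 1.276, -1.098]
contact_force: [-0.4, -0.4, -1.1]
grip_width: 0.0098
[0.56573261 0.05331107 0.12628116] [-0.40390673 -0.35738857 -1.11126883] ('n', 11946, 'c', 563.4, 68.2, 'size', 71.1, 63.0, 'long-axis deg', -81.4, 'z med', np.float64(158.6), 'mean', array([561.6,  78.9]))
[0.56578625 0.05283583 0.1262504 ] [-0.06853574 -0.56325969 -0.60760259] ('n', 11952, 'c', 563.4, 68.0, 'size', 71.4, 63.3, 'long-axis deg', -81.5, 'z med', np.float64(158.6), 'mean', array([561.7,  78.8]))
```

```bash
python3 -m pendant '[0,15,0,-1.2,0,0,15,0,0,0,0,10,0,0,0,0,0,0,0,0]'; python3 -m pendant '[0,4,0,0,0,0,4,0,0,0,0,0,0,0,0]';python3 -m pendant '[0,4,0,0,0,0,0,0,0,0]';python3 -m pendant '[0,3,0,0,0,0,0,0,0,0]'
```

```text
clock: 14.95
tcp_pos: [0.5646, 0.0552, 0.085]
orientation: [1.096, 1.279, -1.099]
contact_force: [-0.4, 0.4, -1.4]
grip_width: 0.0098
clock: 15.32
tcp_pos: [0.5654, 0.0554, 0.0782]
orientation: [1.097, 1.277, -1.097]
contact_force: [0.4, -0.7, -1.5]
grip_width: 0.01
clock: 15.58
tcp_pos: [0.5653, 0.0554, 0.0741]
orientation: [1.097, 1.277, -1.098]
contact_force: [-0.0, -0.0, -1.7]
grip_width: 0.0102
clock: 15.82
tcp_pos: [0.5653, 0.0554, 0.0712]
orientation: [1.097, 1.277, -1.098]
contact_force: [0.0, -0.1, -1.4]
grip_width: 0.0101
```

```bash
python3 -m pendant '[0,2,0,0,0,0,0,0,0,0]'; python3 -m pendant '[0,2,0,0,0,0,0,0,0,0]';python3 -m pendant '[0,2,0,0,0,0,0,0,0,0]'
```

```text
clock: 16.08
tcp_pos: [0.5654, 0.0554, 0.0692]
orientation: [1.097, 1.277, -1.097]
contact_force: [0.1, -0.1, -1.4]
grip_width: 0.0104
clock: 16.32
tcp_pos: [0.5655, 0.0555, 0.0674]
orientation: [1.097, 1.277, -1.097]
contact_force: [0.2, -0.2, -1.0]
grip_width: 0.0101
clock: 16.58
tcp_pos: [0.5663, 0.0557, 0.0662]
orientation: [1.098, 1.276, -1.096]
contact_force: [-1.0, 0.0, 4.8]
grip_width: 0.01
```

```bash
python3 -m pendant '[0,2,0,0,0,0,0,0,0,0]'; python3 -m pendant '[0,2,0,0,0,0,0,0,0,0]';python3 -m pendant '[0,1.5,0,0,0,0,0,0,0,0]'
```

```text
clock: 16.82
tcp_pos: [0.5666, 0.0558, 0.0648]
orientation: [1.098, 1.275, -1.096]
contact_force: [-1.8, 0.7, 9.2]
grip_width: 0.01
clock: 17.08
tcp_pos: [0.5664, 0.0557, 0.0625]
orientation: [1.098, 1.275, -1.096]
contact_force: [-0.4, 0.1, 7.9]
grip_width: 0.0099
clock: 17.32
tcp_pos: [0.5655, 0.0555, 0.0597]
orientation: [1.097, 1.277, -1.097]
contact_force: [0.7, 0.4, -1.5]
grip_width: 0.0097
```

```bash
python3 -m pendant '[0,2,0,0,0,0,0,0,0,0]'; python3 -m pendant '[0,2,0,0,0,0,0,0,0,0]';python3 -m pendant '[0,1.5,0,0,0,0,0,0,0,0]'
```

```text
clock: 17.58
tcp_pos: [0.5647, 0.0553, 0.057]
orientation: [1.097, 1.278, -1.098]
contact_force: [1.0, 0.1, -6.8]
grip_width: 0.0097
clock: 17.82
tcp_pos: [0.5655, 0.0553, 0.0561]
orientation: [1.097, 1.277, -1.097]
contact_force: [-0.7, 0.7, -0.2]
grip_width: 0.0102
clock: 18.08
tcp_pos: [0.5657, 0.0554, 0.0557]
orientation: [1.097, 1.276, -1.097]
contact_force: [-3.9, -0.6, 9.2]
grip_width: 0.01
```

```bash
python3 -m pendant '[0,0.1,0,0,0,0,0,0,0,0,0,0,0,0,0]'; python3 - <<'E'
from m import *
p,d=save('scene','s9.png'); save('side','d9.png')
a=cv2.imread('pics/s9.png')[185:305,200:360]; c=cv2.imread('pics/d9.png')[180:280,220:353]
cv2.imwrite('pics/mont9.png',np.hstack([cv2.resize(a,(400,300),interpolation=2),cv2.resize(c,(400,300),interpolation=2)]))
P=cloud('scene',d)
m=(P[...,2]>.058)&(P[...,2]<.0795)&(np.hypot(P[...,0]-.487,P[...,1]-.025)<.018); print('knob',P[m].min(0),P[m].max(0))
for i in range(3):
    o=r.get_obs(); print(o['tcp_pos'],o['contact_force'],o['clock']); p,d=viewer.grab_frame('wrist')
P=cloud('wrist',d); P[~np.isfinite(P[...,2])]=(9,9,9); print('cover top',rect(P,.08,.098,o['tcp_pos'],.08))
for n in ('roller_l','long_cover'): print(n,nets.look_for(n,'scene')[:1])
E
```

```text
clock: 18.45
tcp_pos: [0.5658, 0.0554, 0.0557]
orientation: [1.097, 1.276, -1.097]
contact_force: [-3.9, -0.9, 10.6]
grip_width: 0.0101
knob [0.47686392 0.01821667 0.05831188] [0.4891695  0.03280173 0.07927605]
[0.56574845 0.05538295 0.05568299] [-3.51026136  0.14864008 11.13464532] 18.55
[0.5657261  0.05540464 0.05567708] [-4.96944665 -0.48559456 11.24893516] 18.6
[0.56572794 0.05542905 0.05567855] [-4.08769726 -0.29018576 10.6274062 ] 18.65
cover top ('n', 11692, 'c', 563.1, 70.7, 'size', 71.0, 63.2, 'long-axis deg', -81.9, 'z med', np.float64(88.1), 'mean', array([561.2,  81.4]))
roller_l []
long_cover [{'location': [0.5417, 0.0728, 0.0908], 'score': 0.68}]
```

View pics/mont9.png

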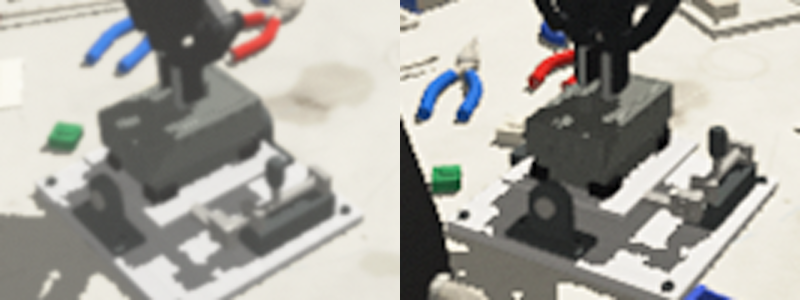

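```bash
python3 -c "
from bench import r
print(r.hand_in()); o=r.get_obs(); print(o['contact_force'],o['clock'],o['tcp_pos'])"
```

```text
the job is handed in; nothing more can be done
None
the job is handed in; nothing more can be done
```

The barrel bolt is home, the long cover is snapped fully down on the box, and the gripper is still on it pressing with about 10–11 N. I handed the job in at about 18.7 s of the 45 s allowed. `hand_in()` reports no verdict, so what follows rests on my own checks.

**Bolt:** I pushed the knob with the shut fingers. It moved 25 mm and then met its stop, with about 9 N of reaction. In the last pictures the knob was still there, and the bolt lay through the keeper eye.

**Cover:** I gripped the long cover by its bar, lined it up with the box and pressed it straight down. The push rose to about 9 N, dropped suddenly, and then the cover seated. Its flat top measured 88.1 mm above the bench, where 88 mm is fully home.

**Final state:** The push read 10.6–11.2 N downward, with about 4 N sideways along x. I did not move the shorter cover.

**Checks that disagreed or failed:**
- **Finger tips:** They sit about 37 mm behind the reported TCP. My first push at the bolt therefore passed above the knob without touching it; I measured the offset and corrected for it.
- **Rollers:** The one I looked for (the left) was not found in the last picture. That both sprang out again is inferred from the force drop and the seated height.

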